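# Seat a bearing cap in its holding fixture and clamp it

## Task

Swing the yellow clamp arm of the holding fixture well clear of the pocket, then set the steel bearing cap, feet down, flat and square on the floor of the pocket over the brass saddle; lower it in, do not drop it. Then swing the clamp arm back fully home so its red knob stands over the middle of the cap. Leave the bearing, the orange carton and the tan bottle where they are.

Things in the scene. Friction and masses are not known exactly. Their poses are not given: they have to be found in the camera images.
- bearing_cap: Loose steel bearing cap, 90 (x) x 36 (y) x 44 mm (z), 0.5 kg, standing on its two feet. Origin: centre of the underside. An arch of radius 20 mm runs through it along y from below; the middle crown (50 mm long in x) is 44 mm high, the shoulders 30 mm. Grip it from above across the 36 mm width at the crown. The same either way round (half turn about z).
- fixture: Fixed holding fixture. Origin: on the bench below the pocket's centre; x along the pocket. Dark base plate 18 mm thick, x -62 to 108 mm, y -55 to 55 mm. Aluminium pocket walls end 32 mm above the bench; the side walls, 14 mm thick, are open in the middle 48 mm. A brass half-round saddle (radius 16.5 mm) lies across the pocket's middle along y, under the cap's arch.
- pocket (a point): Centre of the pocket's floor, 18 mm above the bench; x along the pocket, y across, z up. The pocket is 93 x 39 mm, 14 mm deep, with a 4 mm bevelled lead-in at the top of its walls. When the cap is seated its origin is at this point, its x along the pocket's x (either way round), its crown 62 mm above the bench.
- clamp_hinge (a point): Vertical axis of the swing clamp, on the fixture 80 mm from the pocket's centre along the pocket's +x, 65.5 mm above the bench (underside of the arm, 3.5 mm above a seated cap). The yellow arm is 20 mm wide and 10 mm thick.
- clamp_knob (a point): Top centre of the red upright knob at the free end of the clamp arm: 22 mm diameter, 40 mm tall (75.5 to 115.5 mm above the bench), 80 mm from the hinge axis. It can be pinched from above or pushed sideways.
- clamp_arm (a joint): Angle of the clamp arm in rad. 0: fully home, against its stop, arm pointing from the hinge along the pocket's -x and knob over the pocket's centre. It grows anticlockwise seen from above, up to 1.75; above 1.2 the arm is well clear of the pocket. It stays where it is left (friction about 1 N at the knob).
- bearing: Bystander: steel ball bearing lying flat, 62 mm diameter, 16 mm high, origin at the centre of its underside.
- carton: Bystander: orange parts carton, 90 x 68 x 45 mm, origin at the centre of its underside.
- tan_bottle: Bystander: tan jar with black cap, 54 mm diameter, 113 mm tall, origin at the centre of its underside.
Not all that is in view belongs to the job. Leave any pink look-alike of the bearing_cap alone.

How it is judged:
By the outcome, as a careful person would: the job done as asked, in the order asked, and still so for the second after the job is handed in, with the robot touching nothing.
It also fails if it takes over 66 s, if anything falls off the work surface, if the arm or the gripper's body presses on something with over 40 N, if the wrist force passes 120 N, or if a joint passes its speed limit or range.

## Robot

A 6-joint arm with a two-finger parallel gripper is mounted at the origin on a cart in front of the work surface, level with it; the furniture and walls round the work are solid. World frame = base frame: x ahead of the robot, y to its left, z up, the work surface at z = 0. Lengths are in m, angles in rad, forces in N, time in s.
With the tool pointing down it reaches from about 0.375 to 0.975 m from the base axis. Payload 3.8 kg.
Tool frame: the origin (TCP) lies between the finger pads; the fingertips stand 8 mm ahead of it and the grasp point (between the pads) lies 11 mm behind it (tcp_to_tips is the distance from the TCP to the fingertips, in m); z points along the fingers, y is the line along which they close (so a half turn about z gives the same grasp; the last joint's range is limited). The gripper opens to 85 mm and grips with 20 to 120 N. Pads are 22 mm wide; open, the fingers measure 114 mm over their backs; the gripper's body (76 mm by 85 mm) begins 54 mm behind the grasp point. The pads swing forward as they close: fully open they stand 13 mm farther back than shut.
Start: joints at [-1.377, 0.264, 1.604, -0, 1.274, -0.037], TCP at [0.154, -0.657, 0.239] pointing down, gripper open.
Joint ranges: [-2.63, 2.63], [-0.94, 2.18], [0.31, 2.57], [-1.31, 4.45], [0, 2.66], [-2.55, 2.55]. Speed limits (rad/s): [2.57, 2.57, 3.14, 3.14, 3.14, 3.14].

## Interface

Orientations are given as a rotation vector (axis times angle).
In Python, from workcell import * gives the robot as it stands.
- The arm moves only by the tool move_arm, never from a script. Its argument "series" is one flat list of numbers, 7 for each row, row after row: the finger opening in cm, from 0 to 8.54, then the shift along the tool's x, y, z in cm, then the turn, a rotation vector about the tool's x, y, z in degrees. A call has 1 to 5 rows; each row shifts and turns the commanded pose from where the row before left it, along the tool's axes as they then stand; what a row does not reach is not made up. A row lasts 1/8 s, in which the tool goes at most 62.5 mm and 10.7 degrees, less where a joint would pass 70% of its speed; a pose out of reach is approached as far as the arm can. A call is refused whole if a number of a shift passes 6.25 or a number of a turn 10.7, either way. A call with a gripper value outside its range is refused whole. The fingers move at their own pace and stop on an object; "grip_force" is the grip in N (left out, the last holds). Time passes only in rows, so rows that do not move let the fingers close. It gives the time, the measured TCP pose, the force, the opening and the grip force at its end, in the units of the state.
- read_state(): the state, without advancing time (a new reading comes with each control period).
- read_camera(name): name is "scene" or "side" or "wrist"; returns the picture (400x640x3 uint8, red, green, blue); there is no depth.
- calibration(name): a dict with "camera_matrix" (3x3 intrinsics, pixels), "k1" (the pictures are not rectified: a ray, as slopes to the right and down, at radius r is drawn at 1 + k1 r^2 times it, then the intrinsics apply), "rvec" (rotation vector, rad) and "tvec" (3), from world to camera coordinates, as OpenCV has them. Camera axes: x right, y down, z forward; pixel columns grow to the right and rows downward; lengths in m; the calibration is good to about 2 mm. A picture is of the moment at which its call begins: read the wrist's pose just before it. calibration takes no time and is no camera call; for the wrist camera it gives the pose at the moment of the call.
- finish_job(): hands the job in; it is judged then, once.
The state is a dict: "time": time; "q": joint angles; "joint_vel": joint speeds; "joint_torque": joint torques, N m; "tool_pos": TCP position; "tcp_rot": TCP orientation; "wrist_force": force on the tool from outside, world axes, zero at the start; "torque": the same for the moment, N m; "width": opening from 0.0 (shut) to 1.0 (fully open); "grip_force": force on a finger pad.
Only numpy, scipy, OpenCV 4.12 (cv2) and the standard library are available. Lean on these libraries where they do the work, as an engineer would, in place of code of your own. Each camera call takes 0.05 s, during which the arm holds its last target. There are 200 camera calls.

## Working session

There is one attempt and no reset: what is moved stays moved. The work goes in short steps, Python scripts to look and compute and a tool call to move; the robot and the scene stay as the last step left them, time stands still between calls to the robot, and variables do not carry over. Pictures are saved under pics/ and viewed, at most 10 in all, crops included, and the job is handed in when it is done.

Besides the shell and the picture viewer there is one more tool, called after "Request:" by a JSON object that holds its "name" and its "arguments", one argument or row to a line. move_arm: Moves the arm, as the interface text tells. Its arguments: {"type":"object","properties":{"series":{"type":"array"},"grip_force":{"type":"number"}},"required":["series"]}

```bash
mkdir -p pics; ls; python3 - <<'E'
from workcell import *
import cv2
for n in("scene","side"):
    im=read_camera(n); cv2.imwrite(f"pics/{n}0.png",im[:,:,::-1])
    print(n,calibration(n))
s=read_state();print(s)
E
```

```text
pics
scene {'camera_matrix': array([[491.26834709,   0.        , 323.58089507],
       [  0.        , 491.26834709, 203.4129698 ],
       [  0.        ,   0.        ,   1.        ]]), 'k1': -0.09843698978613163, 'rvec': array([ 0.87757499, -2.53107436,  1.111982  ]), 'tvec': array([0.32055943, 0.41708523, 0.91753252])}
side {'camera_matrix': array([[360.89133516,   0.        , 318.76685018],
       [  0.        , 360.89133516, 196.63876677],
       [  0.        ,   0.        ,   1.        ]]), 'k1': -0.03750049348240196, 'rvec': array([ 2.08615924, -0.10587693,  0.04606331]), 'tvec': array([-0.5991266 ,  0.01093333,  1.0294173 ])}
{'time': 0.1, 'q': array([-1.37689487e+00,  2.64705810e-01,  1.60522756e+00,  9.99078001e-06,
        1.27369827e+00, -3.69109144e-02]), 'joint_vel': array([ 3.45259203e-04, -2.80214872e-03, -3.93254629e-03, -9.01463430e-05,
       -3.95684235e-04,  1.91385674e-03]), 'joint_torque': array([ 5.76954335e-04, -5.16707754e+01, -3.68590128e+01, -2.44766204e-05,
        6.29110989e-03, -9.81493606e-07]), 'tool_pos': array([ 0.15428998, -0.65647512,  0.23807297]), 'tcp_rot': array([-3.11867567e+00, -3.61516229e-01,  2.36041290e-04]), 'wrist_force': array([-0.14586901, -0.07729154,  0.52697268]), 'torque': array([ 0.06101363, -0.01526907, -0.03846492]), 'grip_force': 0.0, 'width': 0.9979777111791154}
```

View pics/scene0.png

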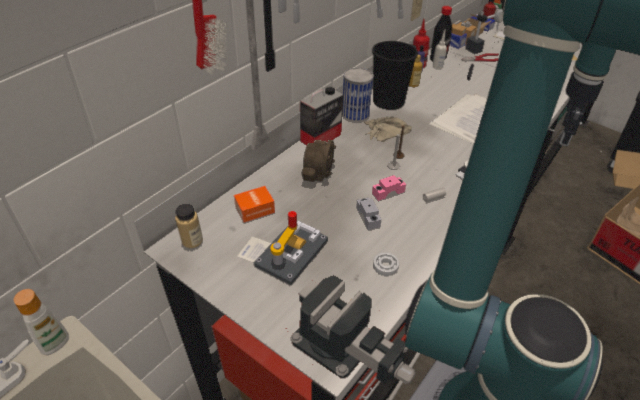

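View pics/side0.png

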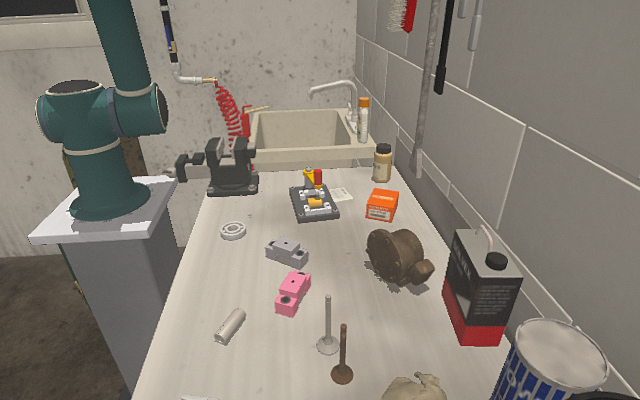

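The grey steel part at scene (368,213) / side (287,250) fits the bearing_cap. The pink one at scene (389,187) / side (293,293) is the look-alike. The fixture is at scene (292,250) / side (315,203), with the hinge near (278,255) and the red knob at (292,218). I'll confirm this in enlarged crops.

```bash
python3 - <<'E'
import cv2
a=cv2.imread("pics/scene0.png")[180:300,240:400]; cv2.imwrite("pics/scene0c.png",cv2.resize(a,None,fx=5,fy=5,interpolation=cv2.INTER_CUBIC))
a=cv2.imread("pics/side0.png")[155:275,210:370]; cv2.imwrite("pics/side0c.png",cv2.resize(a,None,fx=5,fy=5,interpolation=cv2.INTER_CUBIC))
E
```

```text
(no output)
```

View pics/scene0c.png

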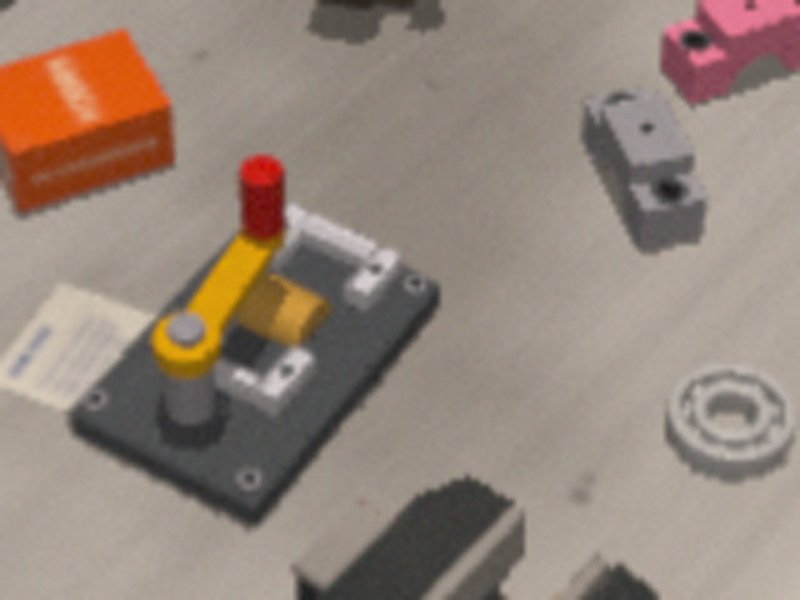

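View pics/side0c.png

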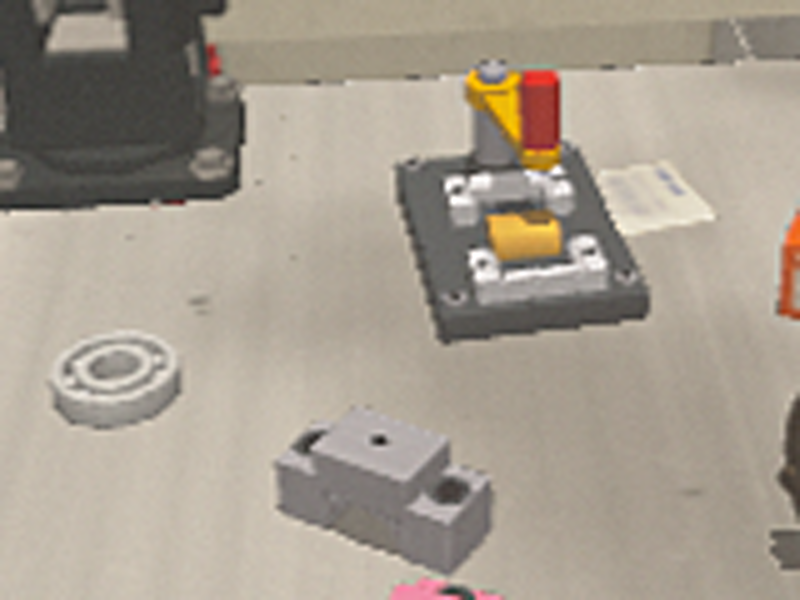

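```bash
cat > h.py <<'E'
from workcell import *
import numpy as np, cv2
from scipy.optimize import least_squares
def ray(c,u,v):
    K=c["camera_matrix"];d=np.array([c["k1"],0,0,0,0.])
    p=cv2.undistortPoints(np.array([[[u,v]]],float),K,d)[0,0]
    R=cv2.Rodrigues(c["rvec"])[0]; return -R.T@c["tvec"], R.T@np.array([p[0],p[1],1])
def atz(c,u,v,z):
    o,d=ray(c,u,v); return o+d*(z-o[2])/d[2]
def proj(c,P):
    return cv2.projectPoints(np.atleast_2d(P).astype(float),c["rvec"],c["tvec"],c["camera_matrix"],np.array([c["k1"],0,0,0,0.]))[0][:,0]
E
cat > m.py <<'E'
from h import *
C={n:calibration(n) for n in("scene","side")}; O={"scene":(240,180),"side":(210,155)}
def W(n,u,v,z): return atz(C[n],O[n][0]+u/5-.4,O[n][1]+v/5-.4,z)
for lab,n,u,v,z in [("F 108,-55","scene",72,412,.018),("F 108,55","scene",255,512,.018),("F -62,55","scene",438,290,.018),
 ("F 108,55","side",400,165,.018),("F -62,55","side",442,320,.018),("F -62,-55","side",648,290,.018),
 ("knob","scene",263,166,.1155),("knob","side",541,73,.1155),("hinge","scene",187,328,.0785),("hinge","side",492,70,.0785),
 ("cap c","scene",647,128,.044),("cap c","side",379,440,.044),
 ("cap hole","scene",668,190,.03),("cap hole","scene",618,98,.03),("cap hole","side",450,490,.03),("cap hole","side",313,440,.03),
 ("cap foot","scene",648,250,0),("cap foot","scene",702,238,0),("cap foot","side",447,572,0),("cap foot","side",487,540,0),("cap foot","side",280,508,0),
 ("bearing","scene",731,408,.016),("bearing","side",116,366,.016)]:
    print(lab,n,np.round(W(n,u,v,z)*1000)[:2])
E
python3 m.py
```

```text
F 108,-55 scene [616.   1.]
F 108,55 scene [508.  -8.]
F -62,55 scene [ 528. -172.]
F 108,55 side [516. -16.]
F -62,55 side [ 532. -183.]
F -62,-55 side [ 639. -166.]
knob scene [ 588. -110.]
knob side [ 591. -107.]
hinge scene [570. -35.]
hinge side [570. -21.]
cap c scene [ 499. -314.]
cap c side [ 500. -314.]
cap hole scene [ 471. -295.]
cap hole scene [ 532. -337.]
cap hole side [ 529. -334.]
cap hole side [ 471. -292.]
cap foot scene [ 469. -278.]
cap foot scene [ 452. -303.]
cap foot side [ 526. -351.]
cap foot side [ 545. -332.]
cap foot side [ 454. -300.]
bearing scene [ 371. -201.]
bearing side [ 373. -203.]
```

```bash
cat >> h.py <<'E'
def toolR(yaw):  # tool pointing down, tool y at yaw (rad)
    y=np.array([np.cos(yaw),np.sin(yaw),0]);z=np.array([0,0,-1.]);return np.c_[np.cross(y,z),y,z]
def cur():
    s=read_state();R=cv2.Rodrigues(np.array(s["tcp_rot"]))[0]
    return np.array(s["tool_pos"]),R
def rows(way,grip,maxd=60,maxr=10.5,start=None):
    """way: list of (x,y,z mm,yaw deg,[n]); prints rows g,dx,dy,dz cm,turn deg; corrects any tilt"""
    from scipy.spatial.transform import Rotation as Ro
    p,R=start or cur(); p=p*1000
    for w in way:
        T=np.array(w[:3]);RT=toolR(np.radians(w[3]))
        rv=Ro.from_matrix(R.T@RT).as_rotvec(degrees=True)
        n=w[4] if len(w)>4 else int(max(1,np.ceil(np.linalg.norm(T-p)/maxd),np.ceil(np.linalg.norm(rv)/maxr)))
        p0=p.copy()
        for i in range(n):
            pt=p0+(T-p0)*(i+1)/n; d=R.T@(pt-p)/10; r=np.round(rv/n,1); d=np.round(d,2)
            print(f"{grip},"+",".join(f"{a:g}" for a in [*d,*r]),end=",  ")
            p=p+R@d*10; R=R@Ro.from_rotvec(r,degrees=True).as_matrix()
        print(" ->",np.round(p,1))
E
python3 - <<'E'
from h import *
c=calibration("scene")
for n,u,v in[("vise",320,350),("vise",400,375),("vise",345,372),("bottle",190,245),("bottle2",182,232)]: print(n,atz(c,u,v,0)*1000)
print("vise top",atz(c,350,285,.13)*1000,atz(c,325,280,.13)*1000)
rows([(589,-109,200,15),(589,-109,93,15,3)],6)
E
```

```text
vise [352.71888473  80.43042478   0.        ]
vise [189.13040835  25.2310724    0.        ]
vise [281.57486939  88.75194226   0.        ]
bottle [792.16942595  52.6011811    0.        ]
bottle2 [ 8.43170405e+02  3.54685089e+01 -1.11022302e-13]
vise top [350.92649682 -12.48789796 130.        ] [398.21377503   8.92659282 130.        ]
6,4.57,-3.61,0.33,-0,-0,-7.6,  6,5.01,-2.98,0.32,-0,-0,-7.6,  6,5.36,-2.29,0.33,-0,-0,-7.6,  6,5.61,-1.55,0.32,-0,-0,-7.6,  6,5.77,-0.81,0.33,-0,-0,-7.6,  6,5.82,-0.03,0.32,-0,-0,-7.6,  6,5.78,0.74,0.33,-0,-0,-7.6,  6,5.63,1.49,0.32,-0,-0,-7.6,  6,5.38,2.23,0.33,-0,-0,-7.6,  6,5.04,2.92,0.32,-0,-0,-7.6,  6,4.61,3.56,0.33,-0,-0,-7.6,  6,4.1,4.14,0.32,-0,-0,-7.6,   -> [ 589. -109.  200.]
6,-0.01,0,3.57,0,-0,-0.2,  6,-0,0,3.56,0,-0,-0.2,  6,-0.01,0,3.57,0,-0,-0.2,   -> [ 589. -109.   93.]
```

Request:
{"name": "move_arm", "arguments": {
  "series": [6,4.6,-3.6,0.3,0,0,-7.6,6,5,-3,0.3,0,0,-7.6,6,5.4,-2.3,0.3,0,0,-7.6,6,5.6,-1.5,0.3,0,0,-7.6,6,5.8,-0.8,0.3,0,0,-7.6],
  "grip_force": 30
}}

```text
time: 0.72
tool_pos: [0.3372, -0.4271, 0.2238]
tcp_rot: [-2.83, -1.363, -0.0]
wrist_force: [-0.4, -0.8, 0.7]
width: 0.704
grip_force: 0.0
```

Request:
{"name": "move_arm", "arguments": {
  "series": [6,5.8,0,0.3,0,0,-7.6,6,5.8,0.7,0.3,0,0,-7.6,6,5.6,1.5,0.3,0,0,-7.6,6,5.4,2.2,0.3,0,0,-7.6,6,5,2.9,0.3,0,0,-7.6]
}}

```text
time: 1.35
tool_pos: [0.5176, -0.1995, 0.2089]
tcp_rot: [-2.231, -2.211, 0.0]
wrist_force: [0.1, -1.4, 1.2]
width: 0.702
grip_force: 0.0
```

Request:
{"name": "move_arm", "arguments": {
  "series": [6,4.6,3.6,0.3,0,0,-7.6,6,4.1,4.1,0.3,0,0,-7.6,6,0,0,0,0,0,0,6,0,0,0,0,0,0]
}}

```text
time: 1.85
tool_pos: [0.5888, -0.1101, 0.2026]
tcp_rot: [-1.924, -2.482, 0.002]
wrist_force: [0.0, -0.1, 0.7]
width: 0.7
grip_force: 0.0
```

```bash
python3 - <<'E'
from h import *
c=calibration("wrist");im=read_camera("wrist");cv2.imwrite("pics/w1.png",im[:,:,::-1])
np.save("w1.npy",c,allow_pickle=True)
print(cur(),-cv2.Rodrigues(c["rvec"])[0].T@c["tvec"],c["camera_matrix"][0,0])
for P in [(589,-109,115),(576,-111,18),(568,-32,75)]: print(proj(c,np.array(P)/1000.))
rows([(589,-109,93,15,3)],6)
E
```

```text
(array([ 0.58861586, -0.11073124,  0.20279298]), array([[-2.48259814e-01,  9.68692590e-01, -1.31582479e-03],
       [ 9.68693477e-01,  2.48259735e-01, -2.25744913e-04],
       [ 1.07988889e-04, -1.33067428e-03, -9.99999109e-01]])) [ 0.57114855 -0.04006093  0.33713627] 348.26182356002397
[[320.7381575  210.61087567]]
[[306.73890744 177.61800089]]
[[319.24676377  87.39384916]]
6,0.05,0.03,3.66,-0,-0,-0.2,  6,0.05,0.03,3.66,-0,-0,-0.2,  6,0.06,0.04,3.66,-0,-0,-0.2,   -> [ 589. -109.   93.]
```

View pics/w1.png

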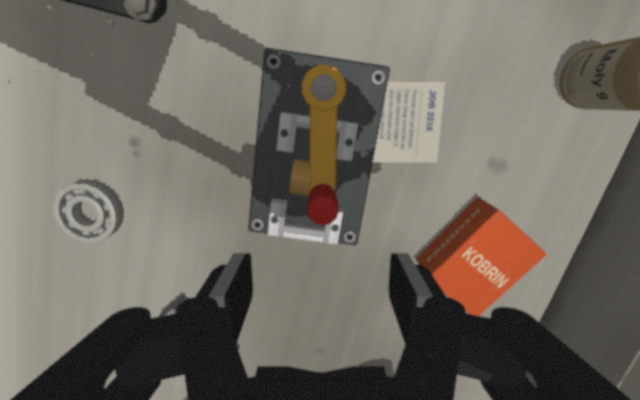

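The wrist view shows the fixture plate with corners (266,49), (389,66), (249,231) and (358,244), the hinge at (323,87), and the knob at about (323,208), close to where I predicted. I'll lower onto the knob and refine the fixture pose from these corners.

Request:
{"name": "move_arm", "arguments": {
  "series": [6,0,0,3.6,0,0,0,6,0,0,3.6,0,0,0,6,0,0,3.6,0,0,0,3.2,0,0,0,0,0,0,3.2,0,0,0,0,0,0]
}}

```text
time: 2.52
tool_pos: [0.5898, -0.1113, 0.0966]
tcp_rot: [1.926, 2.48, 0.001]
wrist_force: [-0.1, -0.5, -0.3]
width: 0.372
grip_force: 0.0
```

```bash
python3 - <<'E'
from h import *
c=np.load("w1.npy",allow_pickle=True).item()
im=cv2.imread("pics/w1.png")
uv=np.array([(266,49),(389,66),(249,231),(358,244)],float)
P=np.array([(108,55),(108,-55),(-62,55),(-62,-55)],float)
W=np.array([atz(c,u,v,.018)[:2]*1000 for u,v in uv]);print(W)
def f(x):
    R=np.array([[np.cos(x[2]),-np.sin(x[2])],[np.sin(x[2]),np.cos(x[2])]])
    return (P@R.T+x[:2]-W).ravel()
s=least_squares(f,[576,-111,1.66]);print("fixture",s.x[:2],np.degrees(s.x[2]),np.round(s.fun,1))
x=s.x;R=np.array([[np.cos(x[2]),-np.sin(x[2])],[np.sin(x[2]),np.cos(x[2])]])
h=x[:2]+R@[80,0];print("hinge",h,"bolt px",atz(c,323,86,.079)*1000,"knob",atz(c,323,208,.1155)*1000)
E
```

```text
[[ 515.82848574  -11.40152525]
 [ 620.92559027    1.75016046]
 [ 533.96191096 -177.02491266]
 [ 641.22994565 -163.49342992]]
fixture [ 580.70325265 -110.38141027] 96.78363864546432 [-2.5  1.8  1.6  1.6 -0.6 -1.4  1.4 -2. ]
hinge [571.25361963 -30.94146795] bolt px [570.37498648 -30.55565171  79.        ] knob [ 589.96238751 -106.69826971  115.5       ]
```

```bash
python3 - <<'E'
from h import *
h=np.array([571,-31])
for d in range(-66,9,10):pass
w=[]
for d in [-68,-59,-50,-41,-32,-23,-14,-5,4,8]:
    p=h+80*np.array([np.cos(np.radians(d)),np.sin(np.radians(d))]); w.append((*p,96,d+90,1))
rows(w,3.2)
E
```

```text
3.2,0.32,1.23,0.07,0.1,0.1,-7.7,   -> [ 601.  -105.2   96. ]
3.2,0.1,1.25,-0.01,-0,-0.1,-9,   -> [612.2 -99.6  96. ]
3.2,0.1,1.25,0,-0,0,-9,   -> [622.4 -92.3  96. ]
3.2,0.09,1.25,0,-0,0,-9,   -> [631.4 -83.5  96. ]
3.2,0.1,1.26,0,-0,0,-9,   -> [638.9 -73.4  96. ]
3.2,0.1,1.25,0,-0,0,-9,   -> [644.6 -62.2  96. ]
3.2,0.1,1.25,0,-0,0,-9,   -> [648.6 -50.3  96. ]
3.2,0.09,1.25,-0,-0.1,0,-9,   -> [650.7 -38.   96. ]
3.2,0.1,1.25,0,0,0,-9,   -> [650.8 -25.4  96. ]
3.2,0.02,0.56,0,0,0,-4,   -> [650.2 -19.9  96. ]
```

Request:
{"name": "move_arm", "arguments": {
  "series": [3.2,0.3,1.2,0,0,0,-7.7,3.2,0.1,1.25,0,0,0,-9,3.2,0.1,1.25,0,0,0,-9,3.2,0.1,1.25,0,0,0,-9,3.2,0.1,1.25,0,0,0,-9]
}}

```text
time: 3.15
tool_pos: [0.6395, -0.0731, 0.098]
tcp_rot: [0.855, 3.02, -0.0]
wrist_force: [-2.0, 0.1, -0.6]
width: 0.373
grip_force: 0.6
```

Request:
{"name": "move_arm", "arguments": {
  "series": [3.2,0.1,1.25,0,0,0,-9,3.2,0.1,1.25,0,0,0,-9,3.2,0.1,1.25,0,0,0,-9,3.2,0.1,1.25,0,0,0,-9,3.2,0,0.5,0,0,0,-4]
}}

```text
time: 3.78
tool_pos: [0.651, -0.0196, 0.0982]
tcp_rot: [-0.227, 3.13, -0.002]
wrist_force: [0.0, -2.1, -0.0]
width: 0.378
grip_force: 0.5
```

Request:
{"name": "move_arm", "arguments": {
  "series": [6,0,0,0,0,0,0,6,0,0,0,0,0,0,6,0,0,-4,0,0,0,6,0,0,-5,0,0,0,6,0,0,-5,0,0,0]
}}

```text
time: 4.4
tool_pos: [0.6494, -0.0199, 0.2371]
tcp_rot: [-0.22, 3.134, -0.0]
wrist_force: [0.6, 0.3, 0.5]
width: 0.7
grip_force: 0.0
```

```bash
python3 - <<'E'
from h import *
print(cur())
# cap at (499.5,-314), width axis = yaw 144+90 -> tool y yaw 54 
rows([(499,-314,230,54)],6)
E
```

```text
(array([ 0.64938588, -0.01991687,  0.23707598]), array([[-9.90183649e-01, -1.39772124e-01,  3.06137815e-04],
       [-1.39772150e-01,  9.90183691e-01, -6.50038450e-05],
       [-2.94046946e-04, -1.07155285e-04, -9.99999951e-01]]))
6,3.17,-4.5,0.12,0,0,7.3,  6,2.57,-4.87,0.11,0,0,7.3,  6,1.93,-5.16,0.12,0,0,7.3,  6,1.25,-5.36,0.12,0,0,7.3,  6,0.57,-5.47,0.12,0,0,7.3,  6,-0.13,-5.51,0.11,0,0,7.3,   -> [ 499. -314.  230.]
```

Request:
{"name": "move_arm", "arguments": {
  "series": [6,2.7,-5,0.1,0,0,7.3,6,2,-5.3,0.1,0,0,7.3,6,1.3,-5.5,0.1,0,0,7.3,6,0.5,-5.7,0.1,0,0,7.3,6,-0.3,-5.7,0.1,0,0,7.3]
}}

```text
time: 5.03
tool_pos: [0.5546, -0.2898, 0.2311]
tcp_rot: [0.778, 3.042, -0.001]
wrist_force: [0.1, 0.8, -0.5]
width: 0.703
grip_force: 0.0
```

Request:
{"name": "move_arm", "arguments": {
  "series": [6,-1,-5.6,0.1,0,0,7.3,6,-3,0,0,0,0,0,6,0,0,0,0,0,0,6,0,0,0,0,0,0]
}}

```text
time: 5.52
tool_pos: [0.5615, -0.359, 0.2293]
tcp_rot: [-0.963, -2.99, -0.0]
wrist_force: [0.1, 0.2, -0.4]
width: 0.702
grip_force: 0.0
```

```bash
python3 - <<'E'
from h import *
c=calibration("wrist");im=read_camera("wrist");cv2.imwrite("pics/w2.png",im[:,:,::-1])
np.save("w2.npy",c,allow_pickle=True)
print(cur()[0],-cv2.Rodrigues(c["rvec"])[0].T@c["tvec"])
print(proj(c,np.array((.4995,-.314,.044))))
E
```

```text
[ 0.56148482 -0.35857774  0.22932425] [ 0.50300767 -0.31684334  0.36390338]
[[320.45779322  94.5702442 ]]
```

View pics/w2.png

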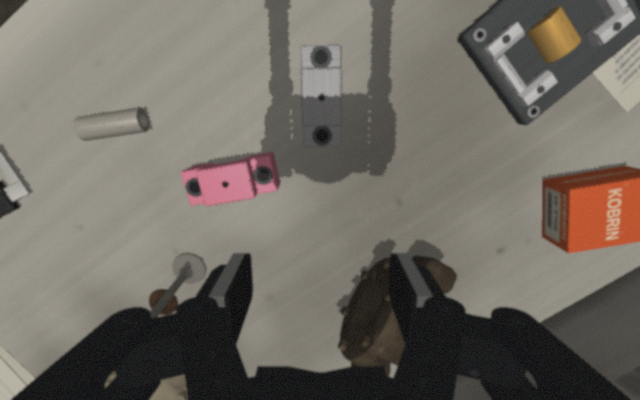

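The cap's crown hole is at (321,98) and its shoulder holes are at (321,56) and (322,135). The pink look-alike is apart at (230,180). The fixture pocket, top right, is uncovered.

```bash
python3 - <<'E'
from h import *
c=np.load("w2.npy",allow_pickle=True).item()
m=atz(c,321.3,97.8,.044)*1000;a=atz(c,321,56,.03)*1000;b=atz(c,322,135,.03)*1000
d=a-b;yaw=np.degrees(np.arctan2(d[1],d[0]));print(m,(a+b)/2,yaw,np.linalg.norm(d))
p=np.array([(m+(a+b)/2)[:2]/2])[0]
rows([(*p,110,yaw-90),(*p,45,yaw-90,2),(*p,28,yaw-90,2)],6.5)
E
```

```text
[ 502.14708549 -314.9865863    44.        ] [ 501.39700733 -314.1516961    30.        ] 145.13875122667645 69.60198864370497
6.5,2.47,0.03,3.98,0,-0,-0.3,  6.5,2.47,0.04,3.98,0,-0,-0.3,  6.5,2.47,0.06,3.98,0,-0,-0.3,   -> [ 501.7 -314.6  110. ]
6.5,-0,0,3.25,0,-0,0,  6.5,-0.01,0,3.25,0,-0,0,   -> [ 501.8 -314.6   45. ]
6.5,0,0,0.85,0,-0,0,  6.5,0,0,0.85,0,-0,0,   -> [ 501.8 -314.6   28. ]
```

Request:
{"name": "move_arm", "arguments": {
  "series": [6.5,2.5,0,4,0,0,-0.3,6.5,2.5,0.05,4,0,0,-0.3,6.5,2.45,0.05,4,0,0,-0.3,6.5,0,0,3.2,0,0,0,6.5,0,0,2.5,0,0,0]
}}

```text
time: 6.2
tool_pos: [0.5006, -0.3134, 0.0511]
tcp_rot: [-0.936, -2.997, -0.001]
wrist_force: [0.4, 0.7, -0.1]
width: 0.761
grip_force: 0.0
```

Request:
{"name": "move_arm", "arguments": {
  "series": [6.5,0,0,1.5,0,0,0,6.5,0,0,1.5,0,0,0,6.5,0,0,0,0,0,0]
}}

```text
time: 6.58
tool_pos: [0.5011, -0.3146, 0.0214]
tcp_rot: [-0.938, -2.996, -0.001]
wrist_force: [-0.3, 1.1, 0.7]
width: 0.762
grip_force: 0.0
```

```bash
python3 - <<'E'
from h import *
print(cur(),read_state()["wrist_force"])
E
```

```text
(array([ 0.50111879, -0.31462491,  0.02141778]), array([[-8.21539290e-01,  5.70149864e-01, -1.52599882e-03],
       [ 5.70148905e-01,  8.21540707e-01,  1.04567453e-03],
       [ 1.84986135e-03, -1.09838438e-05, -9.99998289e-01]])) [-0.26860688  1.11181643  0.66949789]
```

Request:
{"name": "move_arm", "arguments": {
  "series": [3.0,0,0,0,0,0,0,3.0,0,0,0,0,0,0,3.0,0,0,0,0,0,0,3.0,0,0,0,0,0,0,3.0,0,0,0,0,0,0],
  "grip_force": 60
}}

```text
time: 7.2
tool_pos: [0.5027, -0.3158, 0.0236]
tcp_rot: [0.938, 2.996, -0.001]
wrist_force: [1.7, 1.0, 6.0]
width: 0.405
grip_force: 62.0
```

Request:
{"name": "move_arm", "arguments": {
  "series": [3.0,0,0,-2,0,0,0,3.0,0,0,-4,0,0,0,3.0,0,0,-5,0,0,0,3.0,0,0,-2,0,0,0]
}}

```text
time: 7.7
tool_pos: [0.5029, -0.3162, 0.1557]
tcp_rot: [0.938, 2.994, -0.002]
wrist_force: [0.7, 0.4, -3.9]
width: 0.411
grip_force: 61.2
```

```bash
python3 - <<'E'
from h import *
s=read_state();print(cur(),s["wrist_force"],s["torque"],s["width"],s["grip_force"])
# stand off: fixture in wrist view, 60mm short along tool x
yaw=6.8; t=toolR(np.radians(yaw))[:,0]; print(t)
rows([(581-70*t[0],-110-70*t[1],185,yaw)],3.0)
E
```

```text
(array([ 0.50285102, -0.31617849,  0.15574591]), array([[-8.21357496e-01,  5.70400406e-01,  3.90386577e-03],
       [ 5.70393456e-01,  8.21366769e-01, -2.81710189e-03],
       [-4.81338167e-03, -8.71082715e-05, -9.99988412e-01]])) [ 0.71490113  0.44978253 -3.90268509] [-0.06621489 -0.06005507 -0.05310656] 0.41137960322987704 61.22712850570679
[-0.11840397  0.99296551  0.        ]
3.0,0.14,3.23,-0.59,0,0.1,9.7,  3.0,0.68,3.16,-0.58,0,0.1,9.7,  3.0,1.2,3.01,-0.59,0,0.1,9.7,  3.0,1.69,2.75,-0.58,0,0.1,9.7,  3.0,2.14,2.43,-0.57,0,0.1,9.7,   -> [ 589.3 -179.5  185. ]
```

Request:
{"name": "move_arm", "arguments": {
  "series": [3.0,0.1,3.2,-0.6,0,0,9.7,3.0,0.7,3.2,-0.6,0,0,9.7,3.0,1.2,3,-0.6,0,0,9.7,3.0,1.7,2.8,-0.6,0,0,9.7,3.0,2.1,2.4,-0.6,0,0,9.7]
}}

```text
time: 8.32
tool_pos: [0.5877, -0.1775, 0.1806]
tcp_rot: [-2.092, -2.34, 0.002]
wrist_force: [0.2, -0.8, -5.5]
width: 0.41
grip_force: 61.2
```

Request:
{"name": "move_arm", "arguments": {
  "series": [3.0,0,0,0,0,0,0,3.0,0,0,0,0,0,0,3.0,0,0,0,0,0,0]
}}

```text
time: 8.7
tool_pos: [0.5875, -0.1794, 0.1813]
tcp_rot: [-2.086, -2.346, 0.002]
wrist_force: [0.6, -0.4, -4.1]
width: 0.408
grip_force: 61.4
```

```bash
python3 - <<'E'
from h import *
c=calibration("wrist");im=read_camera("wrist");np.save("w3.npy",c,allow_pickle=True)
cv2.imwrite("pics/w3.png",im[:,:,::-1])
print(cur(),proj(c,[(.5807,-.1104,.018),(.571,-.031,.0755)]))
cv2.imwrite("pics/w3c.png",cv2.resize(im[:,120:520,::-1][:300],None,fx=2,fy=2,interpolation=cv2.INTER_CUBIC))
E
```

```text
(array([ 0.58762884, -0.17950946,  0.18149756]), array([[-1.16553992e-01,  9.93183221e-01, -1.50246165e-03],
       [ 9.93184262e-01,  1.16554509e-01,  2.61091602e-04],
       [ 4.34430478e-04, -1.46179000e-03, -9.99998837e-01]])) [[321.96441471 103.66740059]
 [321.94595865 -32.37785217]]
```

View pics/w3c.png

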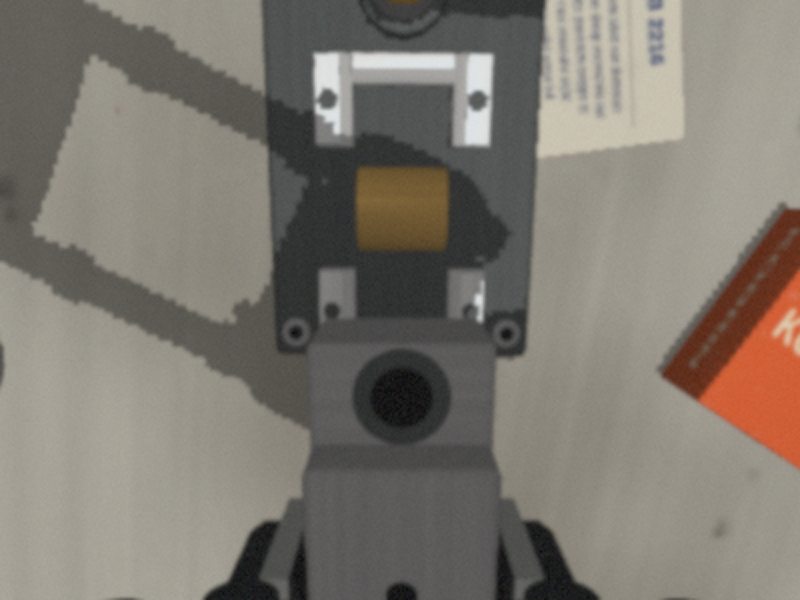

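```bash
python3 - <<'E'
from h import *
c=np.load("w3.npy",allow_pickle=True).item()
W=lambda u,v,z:atz(c,120+u/2-.25,v/2-.25,z)[:2]*1000
for l,u,v,z in [("saddle +16.5",403,166,.018),("saddle -16.5",403,250,.018),("wall x far inner 46.5",403,84,.024),("far bevel 50.5",403,70,.032),("wallL",313,53,.032),("wallR",493,53,.032),("wallL2",313,145,.032),("wallR2",493,145,.032),("screwL",295,333,.018),("screwR",507,333,.018),
 ("cap hole34.8",402,396,.1879),("cap end45",402.5,345,.1879),("capL",310,345,.1879),("capR",495,345,.1879),("crown hole",401,594,.2019),("crown step25",402,468,.2019),("bolt head",404,0,.018)]: print(l,W(u,v,z).round(1))
t=cur();print(t[0])
E
```

```text
saddle +16.5 [578.2 -94.2]
saddle -16.5 [ 582.1 -127.4]
wall x far inner 46.5 [574.6 -64.6]
far bevel 50.5 [574.2 -61. ]
wallL [540.3 -59.1]
wallR [606.7 -51.3]
wallL2 [543.  -91.3]
wallR2 [611.6 -83.2]
screwL [ 539.9 -167.8]
screwR [ 631. -157.]
cap hole34.8 [ 583.6 -143.2]
cap end45 [ 582.5 -133.4]
capL [ 565.4 -135.4]
capR [ 599.7 -131.3]
crown hole [ 587.4 -177.2]
crown step25 [ 584.7 -152.3]
bolt head [571.4 -34.2]
[ 0.58762884 -0.17950946  0.18149756]
```

The crop shows the cap held square, with its shoulder hole at (402,396). The pocket walls run from 313 to 493 and the saddle is centred at (402,208). The cap needs to go 6.7 cm along tool x and 0.04 cm along y.

Request:
{"name": "move_arm", "arguments": {
  "series": [3.0,2.3,0,0,0,0,0,3.0,2.2,0,0,0,0,0,3.0,2.2,0,0,0,0,0,3.0,0,0,4,0,0,0,3.0,0,0,4,0,0,0]
}}

```text
time: 9.38
tool_pos: [0.5816, -0.1107, 0.1027]
tcp_rot: [2.083, 2.348, 0.002]
wrist_force: [0.2, -0.5, -4.6]
width: 0.411
grip_force: 61.5
```

Request:
{"name": "move_arm", "arguments": {
  "series": [3.0,0,0,2.5,0,0,0,3.0,0,0,0.8,0,0,0,3.0,0,0,0,0,0,0,3.0,0,0,0,0,0,0]
}}

```text
time: 9.88
tool_pos: [0.5822, -0.1123, 0.0711]
tcp_rot: [2.085, 2.346, 0.002]
wrist_force: [-0.2, -0.2, -3.9]
width: 0.408
grip_force: 61.2
```

```bash
python3 - <<'E'
from h import *
s=read_state();p,R=cur();print(p,R,s["wrist_force"])
o=np.array([580.2,-110.9])-1.9*R[:2,0]
rows([(*o,p[2]*1000,6.8,1)],3)
E
```

```text
[ 0.58222086 -0.1123331   0.07108276] [[-1.17405385e-01  9.93079306e-01  3.07679725e-03]
 [ 9.93083518e-01  1.17408030e-01 -6.93200081e-04]
 [-1.04964336e-03  2.97413121e-03 -9.99995026e-01]] [-0.24735325 -0.19611505 -3.94108172]
3,-0.02,-0.18,-0,0.2,0.1,-0.1,   -> [ 580.5 -112.7   71.1]
```

```bash
python3 - <<'E'
from h import *
c=calibration("wrist");im=read_camera("wrist");np.save("w4.npy",c,allow_pickle=True)
print(cur()[0])
cv2.imwrite("pics/w4c.png",cv2.resize(im[40:340,220:420,::-1],None,fx=3,fy=2,interpolation=cv2.INTER_CUBIC) if 0 else cv2.resize(im[50:200,220:420,::-1],None,fx=4,fy=4,interpolation=cv2.INTER_CUBIC))
print(cur()[0])
E
```

```text
[ 0.58224111 -0.11248062  0.07113847]
[ 0.58224111 -0.11248062  0.07113847]
```

View pics/w4c.png

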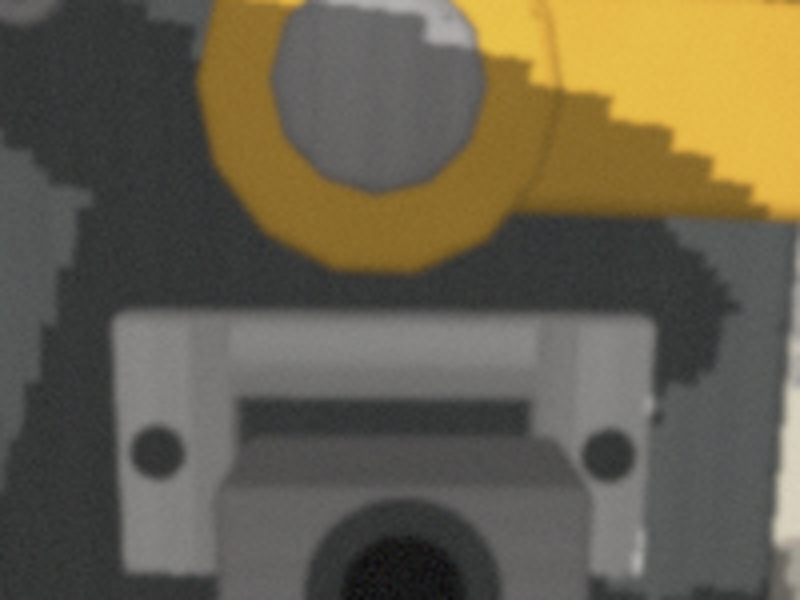

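```bash
python3 - <<'E'
from h import *
c=np.load("w4.npy",allow_pickle=True).item()
W=lambda u,v,z:atz(c,220+u/4-.4,50+v/4-.4,z)[:2]*1000
f=np.array([-.1184,.993]);z0=.0475
print("wall holes mid",W(383.5,455,.032),"far floor edge 46.5->O",W(384,400,.018)-46.5*f,W(384,365,.028)-46.5*f)
print("cap end top->centre",W(403.5,485,z0+.03)-45*f,"bottom",W(402,437,z0)-45*f,"w",W(590,485,z0+.03)-W(217,485,z0+.03))
E
```

```text
wall holes mid [575.28315097 -71.36529508] far floor edge 46.5->O [ 580.15375127 -112.60893471] [ 579.5842423  -106.83722467]
cap end top->centre [ 582.30092811 -110.54163505] bottom [ 582.3049155  -110.98357789] w [34.59030453  4.08303523]
```

The pocket's centreline is at crop column 384 and the cap's is at 403, so the cap sits about 2 mm too far along +y. It's well placed lengthwise. I'll shift it and lower slowly.

Request:
{"name": "move_arm", "arguments": {
  "series": [3.0,0,-0.2,0,0,0,0,3.0,0,0,0.5,0,0,0,3.0,0,0,0.4,0,0,0,3.0,0,0,0.3,0,0,0,3.0,0,0,0,0,0,0]
}}

```text
time: 10.55
tool_pos: [0.5783, -0.1124, 0.0566]
tcp_rot: [-2.087, -2.347, 0.001]
wrist_force: [-0.2, 0.1, -4.7]
width: 0.406
grip_force: 61.3
```

Request:
{"name": "move_arm", "arguments": {
  "series": [3.0,0,0,0.3,0,0,0,3.0,0,0,0.2,0,0,0,3.0,0,0,0.2,0,0,0,3.0,0,0,0,0,0,0,3.0,0,0,0,0,0,0]
}}

```text
time: 11.18
tool_pos: [0.5788, -0.1126, 0.0503]
tcp_rot: [2.087, 2.348, 0.0]
wrist_force: [0.1, -0.1, -5.4]
width: 0.409
grip_force: 61.3
```

```bash
python3 - <<'E'
from h import *
L=[]
for i in range(6):
    im=read_camera("wrist");L.append(cur()[0])
print(np.array(L)*1000, np.mean(L,0))
for r in (163,168,173,178,184): print(r,im[r,245:390,:].mean(1).astype(int).tolist()[::2])
E
```

```text
[[ 578.87636247 -112.53562268   50.39377357]
 [ 578.88014576 -112.56368077   50.4211789 ]
 [ 578.86642791 -112.56687514   50.42465578]
 [ 578.84770131 -112.56128746   50.40073599]
 [ 578.82167278 -112.52622098   50.37815508]
 [ 578.80829895 -112.53748811   50.37326117]] [ 0.5788501  -0.11254853  0.05039863]
163 [53, 83, 126, 132, 134, 128, 114, 109, 115, 126, 132, 131, 124, 121, 119, 119, 120, 106, 84, 80, 82, 79, 77, 81, 82, 80, 83, 78, 80, 79, 79, 81, 81, 80, 81, 78, 80, 77, 79, 81, 80, 80, 80, 77, 80, 79, 82, 80, 79, 77, 77, 79, 78, 79, 81, 78, 77, 78, 73, 81, 104, 119, 117, 123, 124, 123, 128, 131, 134, 135, 131, 127, 128]
168 [52, 74, 124, 118, 70, 51, 54, 55, 50, 52, 73, 119, 125, 119, 120, 113, 91, 79, 81, 80, 79, 82, 81, 80, 81, 81, 79, 81, 79, 78, 82, 79, 77, 82, 79, 78, 77, 82, 81, 82, 78, 79, 78, 79, 76, 77, 79, 79, 81, 79, 79, 78, 80, 78, 79, 77, 76, 78, 77, 81, 98, 114, 120, 121, 123, 122, 129, 110, 64, 53, 53, 53, 52]
173 [56, 66, 117, 109, 60, 53, 54, 51, 51, 51, 62, 107, 122, 121, 109, 98, 100, 98, 96, 99, 98, 98, 100, 98, 100, 98, 98, 97, 100, 97, 95, 100, 98, 97, 97, 92, 89, 87, 90, 89, 91, 96, 99, 99, 99, 97, 96, 95, 96, 95, 95, 99, 96, 95, 96, 94, 94, 96, 95, 94, 91, 98, 117, 119, 120, 122, 119, 75, 51, 55, 57, 50, 53]
178 [57, 64, 119, 132, 126, 107, 83, 74, 81, 97, 122, 128, 126, 120, 104, 96, 101, 101, 101, 101, 101, 100, 100, 101, 99, 99, 101, 102, 99, 100, 91, 76, 63, 56, 55, 51, 55, 52, 54, 57, 54, 54, 57, 58, 68, 85, 98, 100, 98, 99, 99, 98, 96, 103, 98, 97, 98, 99, 100, 100, 98, 96, 118, 123, 124, 125, 132, 126, 94, 69, 58, 58, 71]
184 [53, 63, 104, 130, 134, 136, 134, 132, 130, 130, 129, 130, 126, 118, 110, 97, 102, 101, 100, 101, 98, 98, 100, 103, 101, 100, 100, 93, 67, 53, 54, 57, 53, 52, 48, 42, 38, 33, 34, 33, 41, 47, 43, 53, 52, 52, 57, 62, 90, 99, 102, 101, 100, 99, 102, 100, 98, 99, 100, 102, 96, 101, 120, 123, 122, 125, 131, 134, 134, 134, 132, 129, 131]
```

Request:
{"name": "move_arm", "arguments": {
  "series": [3.0,0,0.1,0,0,0,0,3.0,0,0,0.2,0,0,0,3.0,0,0,0.2,0,0,0,3.0,0,0,0,0,0,0]
}}

```text
time: 11.98
tool_pos: [0.5794, -0.1123, 0.0459]
tcp_rot: [-2.087, -2.347, 0.001]
wrist_force: [0.2, 0.4, -4.8]
width: 0.411
grip_force: 61.3
```

Request:
{"name": "move_arm", "arguments": {
  "series": [3.0,0,0,0.2,0,0,0,3.0,0,0,0.2,0,0,0,3.0,0,0,0,0,0,0,3.0,0,0,0,0,0,0]
}}

```text
time: 12.48
tool_pos: [0.5797, -0.1124, 0.0423]
tcp_rot: [-2.087, -2.348, 0.0]
wrist_force: [1.0, -0.1, -5.0]
width: 0.411
grip_force: 61.3
```

Request:
{"name": "move_arm", "arguments": {
  "series": [3.0,0,0,0.1,0,0,0,3.0,0,0,0.0,0,0,0,3.0,0,0,0,0,0,0]
}}

```text
time: 12.85
tool_pos: [0.58, -0.1124, 0.0416]
tcp_rot: [2.087, 2.348, 0.0]
wrist_force: [-0.2, 1.1, -1.9]
width: 0.411
grip_force: 61.8
```

Request:
{"name": "move_arm", "arguments": {
  "series": [3.0,0,0,0.1,0,0,0,3.0,0,0,0.0,0,0,0,3.0,0,0,0,0,0,0]
}}

```text
time: 13.22
tool_pos: [0.58, -0.1124, 0.0416]
tcp_rot: [2.087, 2.348, 0.0]
wrist_force: [-2.5, 1.4, 6.0]
width: 0.409
grip_force: 62.9
```

Contact came exactly at the predicted seated height (TCP 41.6 mm). I'll release and retreat.

Request:
{"name": "move_arm", "arguments": {
  "series": [3.8,0,0,0,0,0,0,4.6,0,0,0,0,0,0,5.2,0,0,0,0,0,0,5.2,0,0,0,0,0,0,5.2,0,0,-1,0,0,0],
  "grip_force": 20
}}

```text
time: 13.85
tool_pos: [0.5788, -0.1122, 0.0496]
tcp_rot: [-2.086, -2.346, 0.002]
wrist_force: [-0.8, 0.9, -0.2]
width: 0.609
grip_force: 0.0
```

Request:
{"name": "move_arm", "arguments": {
  "series": [5.2,0,0,-2,0,0,0,5.2,0,0,-4,0,0,0,5.2,0,0,-5,0,0,0,5.2,-3,0,-5,0,0,0,5.2,-3,0,0,0,0,0]
}}

```text
time: 14.48
tool_pos: [0.5909, -0.1736, 0.2192]
tcp_rot: [2.078, 2.34, 0.008]
wrist_force: [0.4, -1.1, 0.5]
width: 0.611
grip_force: 0.0
```

Request:
{"name": "move_arm", "arguments": {
  "series": [5.2,0,0,0,0,0,0,5.2,0,0,0,0,0,0]
}}

```text
time: 14.72
tool_pos: [0.5864, -0.1716, 0.2107]
tcp_rot: [-2.088, -2.347, -0.001]
wrist_force: [0.0, 0.6, -0.2]
width: 0.613
grip_force: 0.0
```

```bash
python3 - <<'E'
from h import *
c=calibration("wrist");im=read_camera("wrist");np.save("w5.npy",c,allow_pickle=True)
print(cur(),proj(c,[(.5802,-.1109,.062),(.571,-.031,.0755),(.650,-.027,.1155)]))
cv2.imwrite("pics/w5c.png",cv2.resize(im[:300,180:580,::-1],None,fx=2,fy=2,interpolation=cv2.INTER_CUBIC))
E
```

```text
(array([ 0.58624563, -0.17125109,  0.21016603]), array([[-1.17215460e-01,  9.93106185e-01, -8.01182762e-04],
       [ 9.93106188e-01,  1.17216032e-01,  7.08205678e-04],
       [ 7.97234903e-04, -7.12646905e-04, -9.99999428e-01]])) [[321.09223452 114.75270501]
 [321.54792648  -3.9793001 ]
 [456.37881926 -12.82045782]]
```

View pics/w5c.png

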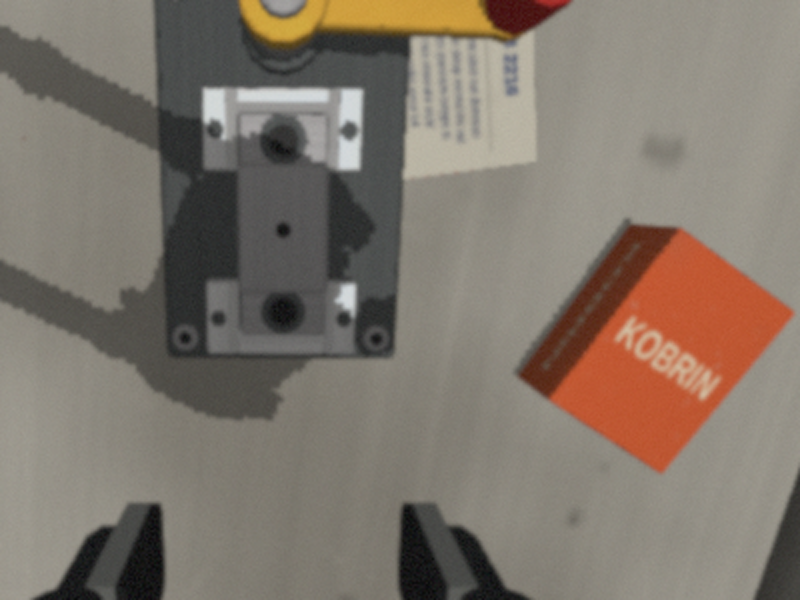

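The cap sits square in the pocket: its crown hole is at crop (283,230), against a predicted (282,229.5). Next I'll swing the clamp home.

```bash
python3 - <<'E'
from h import *
rows([(651,-25,205,95),(651,-25,97,95,3)],6)
E
```

```text
6,1.53,0.91,0.06,0,-0,-9.8,  6,1.35,1.15,0.06,0,-0,-9.8,  6,1.14,1.36,0.05,0,-0,-9.8,  6,0.89,1.54,0.06,0,-0,-9.8,  6,0.61,1.67,0.06,0,-0,-9.8,  6,0.32,1.75,0.06,0,-0,-9.8,  6,0.02,1.78,0.06,0,-0,-9.8,  6,-0.28,1.75,0.05,0,-0,-9.8,  6,-0.58,1.68,0.06,0,-0,-9.8,   -> [651. -25. 205.]
6,-0,-0,3.6,0,-0,-0,  6,-0.01,-0.01,3.6,0,-0,-0,  6,-0,0,3.6,0,-0,-0,   -> [651. -25.  97.]
```

Request:
{"name": "move_arm", "arguments": {
  "series": [6,1.5,0.9,0,0,0,-9.8,6,1.4,1.1,0.1,0,0,-9.8,6,1.1,1.4,0,0,0,-9.8,6,0.9,1.5,0.1,0,0,-9.8,6,0.6,1.7,0.1,0,0,-9.8]
}}

```text
time: 15.4
tool_pos: [0.622, -0.0891, 0.2065]
tcp_rot: [-0.915, -3.003, -0.0]
wrist_force: [0.7, 0.9, -0.5]
width: 0.695
grip_force: 0.0
```

Request:
{"name": "move_arm", "arguments": {
  "series": [6,0.3,1.8,0,0,0,-9.8,6,0,1.8,0.1,0,0,-9.8,6,-0.3,1.8,0,0,0,-9.8,6,-0.6,1.7,0.1,0,0,-9.8,6,0,0,0,0,0,0]
}}

```text
time: 16.02
tool_pos: [0.652, -0.023, 0.2044]
tcp_rot: [0.136, -3.137, -0.001]
wrist_force: [-0.8, -0.8, 0.3]
width: 0.701
grip_force: 0.0
```

```bash
python3 - <<'E'
from h import *
print(cur()[0])
c=calibration("wrist");im=read_camera("wrist")
g=cv2.inRange(cv2.cvtColor(im,cv2.COLOR_RGB2HSV),(0,180,60),(6,255,255))|cv2.inRange(cv2.cvtColor(im,cv2.COLOR_RGB2HSV),(174,180,60),(180,255,255))
n,l,st,ce=cv2.connectedComponentsWithStats(g)
for i in range(1,n):
    if st[i,4]>100: print(st[i],ce[i])
print(proj(c,[(.651,-.025,.1155),(.651,-.025,.0755)]))
rows([(651,-25,97,95,3)],6)
E
```

```text
[ 0.65202501 -0.02295111  0.20443526]
[305 183  27  38 692] [317.93063584 202.89450867]
[[317.26396328 209.61532527]
 [317.66868709 194.21785311]]
6,0.03,-0.04,3.59,0,-0,-0,  6,0.02,-0.03,3.58,0,-0,-0,  6,0.03,-0.04,3.59,0,-0,-0,   -> [651. -25.  97.]
```

Request:
{"name": "move_arm", "arguments": {
  "series": [6,0,0,3.6,0,0,0,6,0,0,3.6,0,0,0,6,0,0,3.6,0,0,0,3.2,0,0,0,0,0,0,3.2,0,0,0,0,0,0]
}}

```text
time: 16.7
tool_pos: [0.6531, -0.0253, 0.0985]
tcp_rot: [-0.133, 3.138, -0.0]
wrist_force: [1.0, -0.6, 0.2]
width: 0.376
grip_force: 0.0
```

```bash
python3 - <<'E'
from h import *
h=np.array([571,-31]);w=[]
for d in [-5,-14,-23,-32,-41,-50,-59,-68,-77,-83]:
    p=h+80*np.array([np.cos(np.radians(d)),np.sin(np.radians(d))]); w.append((*p,98,d+90,1))
rows(w,3.2); print(cur()[0])
E
```

```text
3.2,0.34,-1.24,0.05,-0,0.1,9.8,   -> [650.7 -37.9  98. ]
3.2,0.1,-1.25,-0,-0,-0,9,   -> [648.6 -50.3  98. ]
3.2,0.1,-1.26,-0,-0,-0,9,   -> [644.6 -62.3  98. ]
3.2,0.1,-1.25,-0,-0,-0,9,   -> [638.8 -73.4  98. ]
3.2,0.1,-1.25,0,-0,-0,9,   -> [631.4 -83.5  98. ]
3.2,0.1,-1.25,0,-0,-0,9,   -> [622.4 -92.3  98. ]
3.2,0.1,-1.25,0,-0,-0,9,   -> [612.2 -99.5  98. ]
3.2,0.1,-1.25,0,-0,-0,9,   -> [ 601.  -105.1   98. ]
3.2,0.1,-1.25,0,-0,-0,9,   -> [ 589.  -108.9   98. ]
3.2,0.04,-0.84,0,-0,0,6,   -> [ 580.7 -110.4   98. ]
[ 0.65306101 -0.02529639  0.0984838 ]
```

Request:
{"name": "move_arm", "arguments": {
  "series": [3.2,0.3,-1.2,0,0,0,9.8,3.2,0.1,-1.25,0,0,0,9,3.2,0.1,-1.25,0,0,0,9,3.2,0.1,-1.25,0,0,0,9,3.2,0.1,-1.25,0,0,0,9]
}}

```text
time: 17.32
tool_pos: [0.6335, -0.0832, 0.1005]
tcp_rot: [1.104, 2.935, 0.002]
wrist_force: [0.8, 0.7, -0.4]
width: 0.374
grip_force: 0.6
```

Request:
{"name": "move_arm", "arguments": {
  "series": [3.2,0.1,-1.25,0,0,0,9,3.2,0.1,-1.25,0,0,0,9,3.2,0.1,-1.25,0,0,0,9,3.2,0.1,-1.25,0,0,0,9,3.2,0,-0.8,0,0,0,6]
}}

```text
time: 17.95
tool_pos: [0.5833, -0.1108, 0.1007]
tcp_rot: [2.082, 2.346, 0.005]
wrist_force: [0.5, 1.4, -0.4]
width: 0.372
grip_force: 0.5
```

Request:
{"name": "move_arm", "arguments": {
  "series": [3.2,0,-0.2,0,0,0,0,3.2,0,0,0,0,0,0]
}}

```text
time: 18.2
tool_pos: [0.5808, -0.1105, 0.0992]
tcp_rot: [2.075, 2.354, 0.003]
wrist_force: [1.3, 0.0, -0.2]
width: 0.373
grip_force: 0.5
```

Request:
{"name": "move_arm", "arguments": {
  "series": [3.2,0,-0.2,0,0,0,0,3.2,0,-0.2,0,0,0,0,3.2,0,0,0,0,0,0]
}}

```text
time: 18.58
tool_pos: [0.575, -0.1105, 0.0971]
tcp_rot: [-2.078, -2.355, 0.0]
wrist_force: [0.6, -0.2, 0.7]
width: 0.375
grip_force: 0.4
```

Request:
{"name": "move_arm", "arguments": {
  "series": [3.2,0,-0.1,0,0,0,0,3.2,0,0,0,0,0,0]
}}

```text
time: 18.82
tool_pos: [0.5742, -0.1107, 0.0971]
tcp_rot: [-2.079, -2.355, -0.0]
wrist_force: [2.2, -0.0, -0.2]
width: 0.367
grip_force: 0.8
```

Request:
{"name": "move_arm", "arguments": {
  "series": [3.2,0,-0.1,0,0,0,0,3.2,0,0,0,0,0,0]
}}

```text
time: 19.08
tool_pos: [0.5741, -0.1107, 0.0971]
tcp_rot: [2.078, 2.354, 0.002]
wrist_force: [5.2, 0.4, -2.9]
width: 0.372
grip_force: 2.6
```

Request:
{"name": "move_arm", "arguments": {
  "series": [3.2,0,-0.1,0,0,0,0,3.2,0,0,0,0,0,0,3.2,0,0,0,0,0,0]
}}

```text
time: 19.45
tool_pos: [0.574, -0.1107, 0.0972]
tcp_rot: [2.078, 2.353, 0.004]
wrist_force: [7.8, 1.0, -5.1]
width: 0.374
grip_force: 4.0
```

The arm is against its stop: no further travel, with the force rising to 8 N. I'll open, centre over the knob and rise clear.

Request:
{"name": "move_arm", "arguments": {
  "series": [4.5,0,0.3,0,0,0,0,5.5,0,0.5,0,0,0,0,5.5,0,0,0,0,0,0,5.5,0,0,-3,0,0,0,5.5,0,0,-5,0,0,0]
}}

```text
time: 20.08
tool_pos: [0.5779, -0.1096, 0.1754]
tcp_rot: [-2.075, -2.351, 0.005]
wrist_force: [1.2, -0.7, 0.4]
width: 0.642
grip_force: 0.0
```

Request:
{"name": "move_arm", "arguments": {
  "series": [5.5,0,0,-5,0,0,0,5.5,-4,0,-2,0,0,0,5.5,-4,0,0,0,0,0,5.5,0,0,0,0,0,0,5.5,0,0,0,0,0,0]
}}

```text
time: 20.7
tool_pos: [0.5895, -0.1891, 0.2467]
tcp_rot: [-2.079, -2.353, 0.0]
wrist_force: [0.4, -0.2, -0.3]
width: 0.643
grip_force: 0.0
```

```bash
python3 - <<'E'
from h import *
c=calibration("wrist");im=read_camera("wrist");np.save("w6.npy",c,allow_pickle=True)
print(cur()[0],proj(c,[(.5802,-.1109,.1155),(.5802,-.1109,.062)]))
cv2.imwrite("pics/w6c.png",cv2.resize(im[:300,120:520,::-1],None,fx=2,fy=2,interpolation=cv2.INTER_CUBIC))
E
```

```text
[ 0.58954983 -0.18870988  0.24663271] [[320.64769113  90.74766102]
 [320.62134765  92.3476158 ]]
```

View pics/w6c.png

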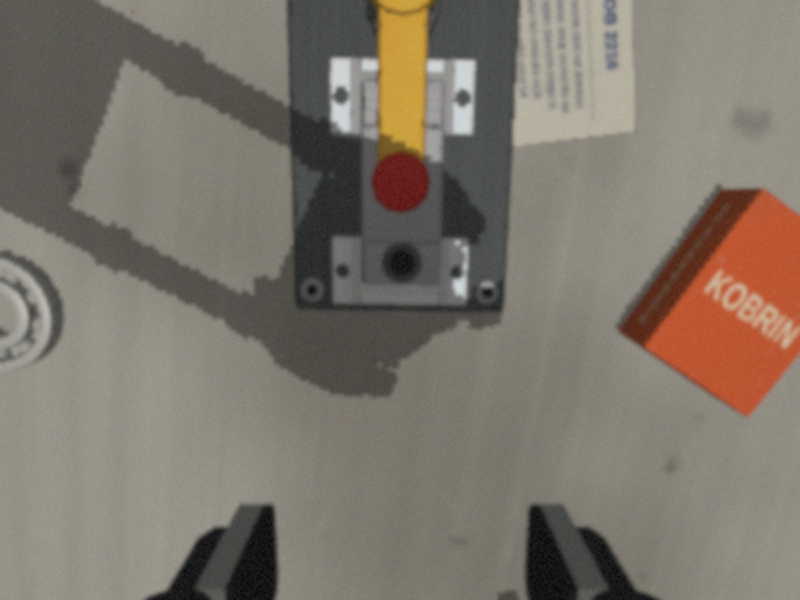

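The red knob is at crop (400,182), against a predicted (401,181) for fully home. It stands over the middle of the cap, which is still seated square, and the gripper is clear.

```bash
python3 -c "
from workcell import *
print(finish_job())"
```

```text
the job is handed in; nothing more can be done
None
```

The job is handed in: the bearing cap is seated flat and square in the pocket, the clamp arm is back against its stop with its knob over the middle of the cap, and the bearing, carton and bottle were not touched; the last clock reading was 20.7 s of the 66 s allowed.

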